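# Find the rattling power brick and show it to the scanner

### The arm

A 6-joint arm with a two-finger parallel gripper is mounted at the origin on the work surface; the furniture and walls round the work are solid. World frame = base frame: x ahead of the robot, y to its left, z up, the work surface at z = 0. Lengths are in m, angles in rad, forces in N, time in s.
With the tool pointing down it reaches from about 0.325 to 0.9 m from the base axis. Payload 3.5 kg.
Tool frame: the origin (TCP) lies between the finger pads; the fingertips stand ahead of it and the grasp point (between the pads) lies 3 mm ahead of it (manip.tcp_to_tips is the z of the fingertips in the tool frame, in m); z points along the fingers, y is the line along which they close (so a half turn about z gives the same grasp; the last joint's range is limited). The gripper opens to 85 mm and grips with 20 to 120 N. Pads are 22 mm wide; open, the fingers measure 114 mm over their backs; the gripper's body (76 mm by 85 mm) begins 54 mm behind the grasp point. The pads swing forward as they close: fully open they stand 13 mm farther back than shut.
Start: joints at [-1.349, 0.276, -0.026, 1.268, 0, 1.467], TCP at [0.199, -0.592, 0.253] pointing down, gripper open.
Joint ranges: [-3.12, 3.12], [-0.85, 1.88], [-1.08, 1.24], [-1.95, 2.15], [-1.57, 1.53], [-3.14, 3.14]. Speed limits (rad/s): [2.57, 2.57, 3.14, 3.14, 3.14, 3.14].

### API

Orientations are given as a 3x3 rotation matrix whose columns are the frame's x, y, z axes.
In Python, from rig import manip gives the robot as it stands. The module is installed in compiled form; this text tells all that it offers. Calls block until the motion is done:
- manip.goto(position, orientation): joint-space move of the TCP to a pose.
- manip.move_straight(position, rotation=None, rate=0.15, threshold=None): straight line of the TCP; rotation=None keeps the orientation; rate is the mean speed in m/s. With threshold (N) it stops when the force on the tool has changed by that much, and returns True; else False.
- manip.move_joints(angles): joint-space move.
- manip.grip(opening, grip_force=None): opening from 0.0 (shut) to 1.0 (fully open); grip_force is the grip in N (None keeps the last); returns when the fingers have stopped.
- manip.hold(seconds).
- manip.solve_ik(position, orientation): joint angles nearest the present ones, or None.
- manip.get_image(name): name is "side" or "top" or "wrist"; returns (picture, depth): 400x640x3 uint8, blue, green, red; 400x640 float32, m along the optical axis (not along the pixel's ray), 0 where there is no reading.
- manip.calibration(name): a dict with "mtx" (3x3 intrinsics, pixels), "world_from_camera" (4x4, takes a point from camera to world coordinates); the wrist camera has in their place "mount" (4x4, takes a point from camera to tool coordinates, whose origin is the TCP and whose axes are the flange's). Camera axes: x right, y down, z forward; pixel columns grow to the right and rows downward; lengths in m; the calibration is good to about 2 mm. A picture is of the moment at which its call begins: read the wrist's pose just before it. calibration takes no time and is no camera call.
A pose or a line that the arm cannot do raises manip.PlanningError and nothing moves.
- manip.sign_off(): hands the job in; it is judged then, once.
Trained networks look in the newest picture that a camera, given by its name, has taken for a name from the list of things; names that differ only in an ending like _2 or _b are one class to them, and where a whole thing is asked for, a point or a joint stands for the part that bears it (a point fixed in the world has none). Each returns a list of dicts, best first, with "score" (0 to 1); they miss things now and then, are a little off and sometimes report something else, mostly with a low value. They report only what shows in the picture. A call takes as long as a camera call.
- manip.outline_of(camera, thing): "region" (400x640 bool, what is visible of it) and "position" ([column, row] in pixels, amid what is visible of it).
Readings, each from a call of its own:
- manip.get_time_s(): time.
- manip.get_joint_pos(): joint angles.
- manip.get_qd(): joint speeds.
- manip.get_effort(): joint torques, N m.
- manip.get_eef_pos(): TCP position.
- manip.get_orientation(): TCP orientation.
- manip.get_force(): force on the tool from outside, world axes, zero at the start.
- manip.get_moment(): the same for the moment, N m.
- manip.get_width(): opening from 0.0 (shut) to 1.0 (fully open).
- manip.get_finger_force(): force on a finger pad.
Only numpy, scipy, OpenCV 4.12 (cv2) and the standard library are available. Lean on these libraries where they do the work, as an engineer would, in place of code of your own. Each camera call takes 0.05 s, during which the arm holds its last target. There are 200 camera calls.

### The job

One of the three sealed power bricks in the cradle has a heavy part loose inside: lift them one at a time, high and clear, and shake or tip each lengthwise, back and forth a few times, until you have found the one that rattles, setting quiet ones back down flat in a nest of the cradle. Then hold the rattling one level and square to the bar code scanner, its bar code label centred in front of the red window and within about 10 cm, without bumping the scanner. Finish while still holding it there, and leave the loose tool and tape on the bench alone.

Things in the scene. Friction and masses are not known exactly. Their poses are not given: they have to be found in the camera images.
- cradle: fixed grey plate 150 (x) x 256 (y) x 6 with three nests between blue stops (tops 20 above the bench), centred at x=0, y=+90, 0, -90; origin under its centre, +x away from the robot. A brick lies flat in a nest, length along x, 3 mm play all round, its origin at z=+6. Stops stand only at a nest's ends and corners (|x| over 45): the middle of the long sides is open to fingers
- scanner: fixed hands-free bar code scanner, 160 tall, base 76x84, white and black head with dark red window facing the robot; it occupies x from -30 to +46, y within 42 of its origin, which is on the bench under the head; it looks along -x
- window (a point): centre of the scanner's red window, 122 above the bench; axes are the scanner's: the window looks along -x, level
- brick_a: one of three alike black sealed power bricks, 125 (x) x 52 (y) x 31 (z), 0.13 to 0.36 kg empty; origin under its centre, x along it, label on the +x end face, yellow sticker on top near the other end, z up. Exactly one also holds a loose 0.12 kg core that slides about 85 mm end to end and knocks, if tipped over 15 deg or accelerated lengthwise over 2 m/s2; this shifts its centre of weight. Neither looks nor weight surely tell which
- brick_b: one of three alike black sealed power bricks, 125 (x) x 52 (y) x 31 (z), 0.13 to 0.36 kg empty; origin under its centre, x along it, label on the +x end face, yellow sticker on top near the other end, z up. Exactly one also holds a loose 0.12 kg core that slides about 85 mm end to end and knocks, if tipped over 15 deg or accelerated lengthwise over 2 m/s2; this shifts its centre of weight. Neither looks nor weight surely tell which
- brick_c: one of three alike black sealed power bricks, 125 (x) x 52 (y) x 31 (z), 0.13 to 0.36 kg empty; origin under its centre, x along it, label on the +x end face, yellow sticker on top near the other end, z up. Exactly one also holds a loose 0.12 kg core that slides about 85 mm end to end and knocks, if tipped over 15 deg or accelerated lengthwise over 2 m/s2; this shifts its centre of weight. Neither looks nor weight surely tell which
- brick_a_label (a point): centre of the white bar code label on the +x end face of brick_a (far from the robot as it lies in the cradle), 63.5 from the brick's origin along +x, 15.5 above its underside; axes are the brick's
- brick_b_label (a point): centre of the white bar code label on the +x end face of brick_b (far from the robot as it lies in the cradle), 63.5 from the brick's origin along +x, 15.5 above its underside; axes are the brick's
- brick_c_label (a point): centre of the white bar code label on the +x end face of brick_c (far from the robot as it lies in the cradle), 63.5 from the brick's origin along +x, 15.5 above its underside; axes are the brick's
- screwdriver: bystander: screwdriver with yellow and black handle, 175x24x25, lying; origin under its centre
- clear_tape: bystander: small roll of whitish tape lying flat, diameter 56, height 18; origin under its centre

How it is judged:
By the outcome, as a careful person would: the job done as asked, in the order asked, and still so for the second after the job is handed in, while the arm keeps its last pose, push and grip.
It also fails if it takes over 72 s, if anything falls off the work surface, if the arm or the gripper's body presses on something with over 40 N, if the wrist force passes 120 N, or if a joint passes its speed limit or range.

## Working session

There is one attempt and no reset: what is moved stays moved. The work goes in short steps, each a Python script; the robot and the scene stay as the last script left them, time stands still between calls to the robot, and variables do not carry over. Pictures are saved under pics/ and viewed, at most 10 in all, crops included, and the job is handed in when it is done.

```bash
mkdir -p pics; cat > h.py <<'E'
import numpy as np, cv2
from rig import manip
def pts(cam, region, depth):
    c=manip.calibration(cam); K=c["mtx"]
    if cam=="wrist":
        T=np.eye(4);T[:3,:3]=manip.get_orientation();T[:3,3]=manip.get_eef_pos();T=T@c["mount"]
    else: T=c["world_from_camera"]
    v,u=np.nonzero(region&(depth>0)); z=depth[v,u]
    P=np.c_[(u-K[0,2])/K[0,0]*z,(v-K[1,2])/K[1,1]*z,z]
    return P@T[:3,:3].T+T[:3,3]
E
python3 - <<'E'
from h import *
for cam in("top","side"):
    im,d=manip.get_image(cam); cv2.imwrite(f"pics/{cam}.png",im)
    for t in("cradle","scanner","brick_a","screwdriver","clear_tape"):
        for o in manip.outline_of(cam,t)[:3]:
            p=pts(cam,o["region"],d)
            if len(p)<5: continue
            r=cv2.minAreaRect(p[p[:,2]>np.percentile(p[:,2],50)-.01][:,:2].astype(np.float32))
            print(cam,t,round(o["score"],2),np.round(o["position"]),len(p),np.percentile(p,[2,50,98],axis=0).round(3).tolist(),np.round(r[0],3),np.round(r[1],3),round(r[2],1))
print(manip.get_time_s(),manip.tcp_to_tips)
E
```

```text
top cradle 0.74 [338. 249.] 2927 [[0.469, -0.108, 0.003], [0.537, 0.038, 0.007], [0.617, 0.138, 0.023]] [0.545 0.013] [0.255 0.151] 86.7
top scanner 0.6 [349. 171.] 1600 [[0.671, -0.005, 0.009], [0.692, 0.033, 0.147], [0.731, 0.07, 0.162]] [0.708 0.03 ] [0.071 0.056] 83.3
top brick_a 0.87 [391. 248.] 1314 [[0.479, -0.101, 0.03], [0.536, -0.075, 0.037], [0.597, -0.051, 0.04]] [ 0.538 -0.077] [0.052 0.124] 87.1
top brick_a 0.79 [311. 241.] 1324 [[0.489, 0.077, 0.022], [0.547, 0.102, 0.037], [0.608, 0.128, 0.041]] [0.549 0.102] [0.052 0.125] 86.6
top brick_a 0.78 [355. 245.] 1251 [[0.484, -0.013, 0.034], [0.542, 0.012, 0.038], [0.601, 0.038, 0.041]] [0.542 0.013] [0.052 0.123] 86.7
top screwdriver 0.78 [248. 282.] 320 [[0.421, 0.23, 0.012], [0.457, 0.239, 0.02], [0.503, 0.252, 0.025]] [0.503 0.239] [0.023 0.17 ] 87.4
top clear_tape 0.88 [409. 171.] 430 [[0.713, -0.151, -0.0], [0.737, -0.125, 0.018], [0.765, -0.099, 0.021]] [ 0.739 -0.126] [0.054 0.055] 46.6
side cradle 0.78 [340. 207.] 1528 [[0.477, -0.095, 0.004], [0.585, 0.044, 0.01], [0.621, 0.138, 0.025]] [0.553 0.033] [0.238 0.217] 65.9
side scanner 0.67 [289. 196.] 1244 [[0.672, 0.002, 0.011], [0.706, 0.048, 0.147], [0.735, 0.07, 0.163]] [0.72  0.057] [0.125 0.066] 63.3
side brick_a 0.94 [340. 188.] 1141 [[0.484, -0.015, 0.009], [0.548, 0.019, 0.038], [0.606, 0.038, 0.041]] [0.543 0.01 ] [0.057 0.126] 85.7
side brick_a 0.68 [359. 213.] 1211 [[0.49, 0.075, 0.013], [0.554, 0.107, 0.038], [0.611, 0.128, 0.042]] [0.549 0.1  ] [0.055 0.128] 86.7
side screwdriver 0.52 [431. 235.] 296 [[0.423, 0.221, 0.002], [0.459, 0.241, 0.02], [0.496, 0.25, 0.026]] [0.472 0.237] [0.024 0.103] 86.4
side clear_tape 0.89 [242. 192.] 343 [[0.717, -0.152, 0.004], [0.742, -0.121, 0.018], [0.766, -0.101, 0.022]] [ 0.741 -0.127] [0.053 0.056] 13.1
0.6 0.022
```

View pics/top.png

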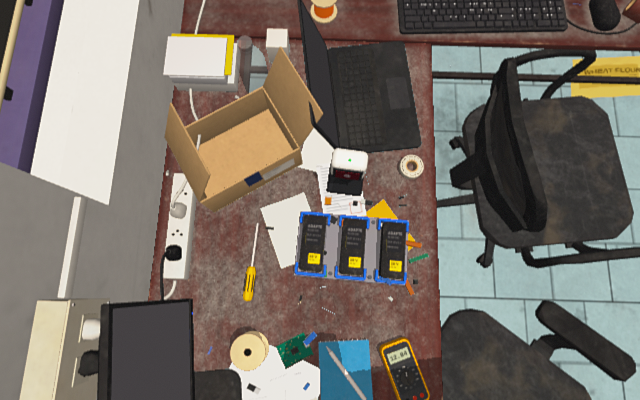

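View pics/side.png

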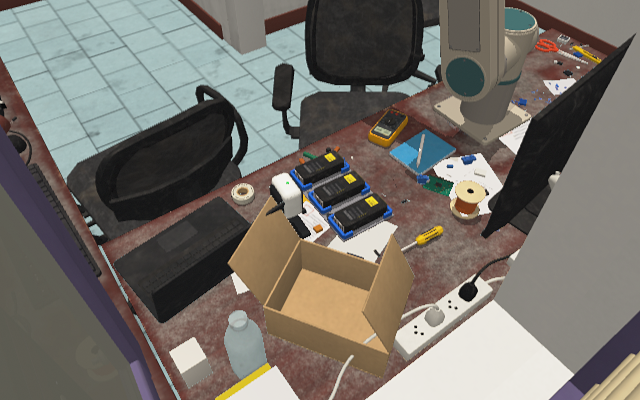

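```bash
cat >> h.py <<'E'
from scipy.spatial.transform import Rotation as Ro
YAW=np.deg2rad(-3.4)
NEST=[np.array([.538,-.077]),np.array([.5425,.0125]),np.array([.549,.102])]
def R(yaw=YAW,tilt=0,flip=False):
    A=Ro.from_euler('z',yaw).as_matrix()@np.diag([1,-1,-1.])
    if flip: A=A@np.diag([-1,-1,1.])
    return A@Ro.from_euler('y',tilt).as_matrix()
E
python3 - <<'E'
from h import *
print(manip.get_orientation().round(2).tolist())
for f in(0,1):
  for n in NEST:
    for z,t in((.033,0),(.33,0),(.3,.5),(.3,-.5)):
      q=manip.solve_ik([*n,z],R(tilt=t,flip=f)); print(f,z,t,None if q is None else np.round(q,2))
print(manip.calibration("wrist")["mount"].round(3).tolist())
E
```

```text
[[0.95, 0.32, 0.0], [0.32, -0.95, -0.0], [-0.0, 0.0, -1.0]]
0 0.033 0 [-0.26  0.35 -0.45  0.77  0.    2.94]
0 0.33 0 [-0.26  0.1  -0.08  1.39  0.    2.94]
0 0.3 0.5 [-0.32 -0.2  -0.52  0.77  0.13  2.91]
0 0.3 -0.5 [-0.22  0.45  0.22  1.84 -0.08  3.  ]
0 0.033 0 [-0.1   0.35 -0.45  0.77  0.    3.1 ]
0 0.33 0 [-0.1   0.1  -0.08  1.39  0.    3.1 ]
0 0.3 0.5 [-0.11 -0.2  -0.52  0.75  0.02  3.1 ]
0 0.3 -0.5 [-0.09  0.45  0.22  1.84 -0.01  3.12]
0 0.033 0 [ 0.07  0.37 -0.42  0.79  0.   -3.01]
0 0.33 0 [ 0.07  0.13 -0.05  1.39  0.   -3.01]
0 0.3 0.5 [ 0.11 -0.16 -0.49  0.75 -0.08 -3.  ]
0 0.3 -0.5 [ 0.04  0.47  0.25  1.85  0.05 -3.05]
1 0.033 0 [-0.26  0.35 -0.45  0.77  0.   -0.2 ]
1 0.33 0 [-0.26  0.1  -0.08  1.39  0.   -0.2 ]
1 0.3 0.5 [-0.22  0.45  0.22  1.84 -0.08 -0.14]
1 0.3 -0.5 [-0.32 -0.2  -0.52  0.77  0.13 -0.23]
1 0.033 0 [-0.1   0.35 -0.45  0.77  0.   -0.04]
1 0.33 0 [-0.1   0.1  -0.08  1.39  0.   -0.04]
1 0.3 0.5 [-0.09  0.45  0.22  1.84 -0.01 -0.03]
1 0.3 -0.5 [-0.11 -0.2  -0.52  0.75  0.02 -0.04]
1 0.033 0 [ 0.07  0.37 -0.42  0.79  0.    0.13]
1 0.33 0 [ 0.07  0.13 -0.05  1.39  0.    0.13]
1 0.3 0.5 [0.04 0.47 0.25 1.85 0.05 0.09]
1 0.3 -0.5 [ 0.11 -0.16 -0.49  0.75 -0.08  0.15]
[[0.001, -0.965, -0.263, 0.066], [1.0, 0.001, 0.0, 0.001], [0.0, -0.263, 0.965, -0.121], [0.0, 0.0, 0.0, 1.0]]
```

```bash
python3 - <<'E'
from h import *
manip.goto([.53,.02,.38],R(flip=1))
im,d=manip.get_image("wrist"); cv2.imwrite("pics/w1.png",im)
for t in("scanner","brick_a","cradle"):
    for o in manip.outline_of("wrist",t)[:3]:
        p=pts("wrist",o["region"],d)
        zt=np.percentile(p[:,2],95) if t!="cradle" else 9
        q=p[abs(p[:,2]-zt)<.012][:,:2] if t!="cradle" else p[:,:2]
        r=cv2.minAreaRect(q.astype(np.float32))
        print(t,round(o["score"],2),np.round(o["position"]),len(p),np.percentile(p,[2,50,98],axis=0).round(3).tolist(),np.round(r[0],3),np.round(r[1],3),round(r[2],1))
        if t=="scanner": np.save("sc.npy",p)
p=np.load("sc.npy")
for z in np.arange(0.01,.17,.015):
    s=p[abs(p[:,2]-z)<.0075]
    if len(s)>5: print(round(z,3),len(s),s[:,:2].min(0).round(3),s[:,:2].max(0).round(3))
print(manip.get_time_s())
E
```

```text
scanner 0.94 [335. 287.] 5031 [[0.669, -0.008, 0.01], [0.69, 0.029, 0.133], [0.727, 0.067, 0.162]] [0.706 0.029] [0.073 0.053] 83.8
scanner 0.4 [321. 164.] 3181 [[0.482, -0.014, 0.036], [0.538, 0.012, 0.038], [0.601, 0.037, 0.04]] [0.542 0.012] [0.052 0.125] 86.7
brick_a 0.72 [318. 164.] 3184 [[0.482, -0.014, 0.036], [0.538, 0.012, 0.038], [0.602, 0.038, 0.04]] [0.542 0.012] [0.052 0.125] 86.6
brick_a 0.61 [256. 167.] 3396 [[0.477, -0.103, 0.017], [0.533, -0.076, 0.038], [0.596, -0.05, 0.04]] [ 0.537 -0.078] [0.052 0.125] 86.6
brick_a 0.57 [378. 163.] 3340 [[0.487, 0.074, 0.019], [0.544, 0.1, 0.038], [0.607, 0.127, 0.04]] [0.547 0.101] [0.052 0.125] 86.6
cradle 0.89 [336. 155.] 6055 [[0.467, -0.104, 0.005], [0.527, 0.027, 0.008], [0.614, 0.135, 0.022]] [0.542 0.012] [0.255 0.149] 86.6
0.01 13 [ 0.479 -0.02 ] [0.607 0.031]
0.025 18 [ 0.479 -0.015] [0.608 0.037]
0.04 3150 [ 0.48  -0.017] [0.605 0.04 ]
3.3083
```

View pics/w1.png

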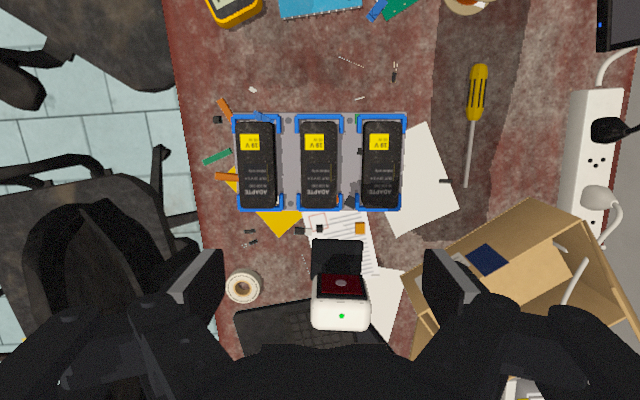

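```bash
sed -i 's/^NEST=.*/NEST=[np.array([.5375,-.0775]),np.array([.542,.0122]),np.array([.548,.1015])]/' h.py
cat >> h.py <<'E'
H,ZG=.33,.033
def pick(i):
    n=NEST[i]
    manip.grip(.9); manip.goto([*n,.12],R(flip=1))
    hit=manip.move_straight([*n,ZG],rate=.1,threshold=15)
    manip.grip(0.,90)
    print("pick",i,hit,manip.get_width(),manip.get_finger_force(),manip.get_eef_pos().round(4))
    manip.move_straight([*n,H],rate=.2)
def shake(i,cyc=3):
    n=[*NEST[i],H]; out=[]
    for k in range(cyc):
        for t in(.5,-.5):
            manip.goto(n,R(tilt=t,flip=1)); manip.hold(.3)
            manip.goto(n,R(flip=1)); manip.hold(.25)
            m=np.mean([manip.get_moment() for _ in range(5)],0); out.append(m)
    out=np.array(out); d=(out[::2]-out[1::2])
    print("force",manip.get_force().round(2),"\n",out.round(3).tolist(),"\ndiff",d.round(3).tolist(),"w",manip.get_width(),"t",manip.get_time_s())
E
python3 - <<'E'
from h import *
im,d=manip.get_image("wrist"); np.save("d1.npy",d)
hsv=cv2.cvtColor(im,cv2.COLOR_BGR2HSV)
m=np.zeros(d.shape,bool); m[272:300,312:370]=1
m&=((hsv[...,0]<12)|(hsv[...,0]>168))&(hsv[...,1]>110)
p=pts("wrist",m,d); c=np.median(p,0); print("window",len(p),c.round(4),np.percentile(p,[2,98],axis=0).round(3).tolist())
p=p[abs(p-c).max(1)<.04]; print(np.linalg.svd(p-p.mean(0),full_matrices=False)[2].round(3).tolist())
cv2.imwrite("pics/w2.png",cv2.resize(im[225:345,270:410],None,fx=4,fy=4))
pick(0); shake(0)
E
```

```text
window 725 [0.6794 0.0319 0.1271] [[0.677, 0.007, 0.098], [0.683, 0.057, 0.146]]
[[-0.109, -0.994, -0.031], [-0.007, -0.03, 1.0], [0.994, -0.109, 0.003]]
pick 0 False 0.5847199699883695 95.2690064907074 [ 0.5385 -0.0779  0.0343]
force [-0.61 -0.48 -3.84] 
 [[0.014, -0.033, 0.016], [0.007, 0.011, 0.001], [0.017, -0.021, 0.011], [0.02, -0.011, 0.009], [-0.006, -0.106, -0.013], [-0.016, -0.021, 0.012]] 
diff [[0.007, -0.044, 0.015], [-0.003, -0.01, 0.002], [0.01, -0.085, -0.025]] w 0.5875674322908261 t 17.8417
```

View pics/w2.png

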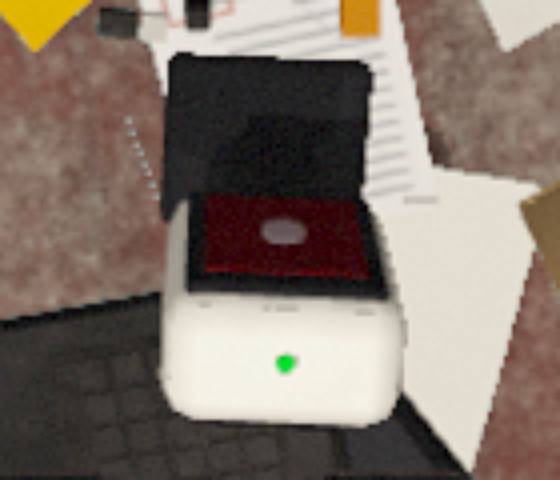

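```bash
cat >> h.py <<'E'
def meas(n=20):
    M=[];F=[]
    for _ in range(n):
        manip.hold(.02); M.append(np.r_[manip.get_moment(),manip.get_effort()[3]]);F.append(manip.get_force())
    return np.mean(M,0),np.std(M,0)/n**.5,np.mean(F,0)
def shake(i,cyc=2,ang=.45):
    n=[*NEST[i],H]; out=[]
    for k in range(cyc):
        for t in(ang,-ang):
            manip.goto(n,R(tilt=t,flip=1))
            manip.goto(n,R(flip=1)); manip.hold(.1)
            m,s,f=meas(); out.append(m)
            print(t,m.round(3),"se",s.round(3),f.round(2))
    print("w",manip.get_width(),"t",manip.get_time_s())
E
python3 - <<'E'
from h import *
t=manip.get_time_s();manip.get_moment();print(manip.get_time_s()-t)
shake(0,2)
E
```

```text
0.0
0.45 [-0.002 -0.019 -0.004  0.067] se [0.007 0.007 0.006 0.006] [ 0.32  0.2  -3.44]
-0.45 [ 0.     0.012 -0.    -0.049] se [0.005 0.006 0.006 0.007] [ 0.08  0.15 -3.37]
0.45 [ 0.005 -0.001 -0.007  0.066] se [0.006 0.008 0.006 0.006] [ 0.17 -0.15 -3.47]
-0.45 [ 0.011  0.013  0.002 -0.049] se [0.007 0.005 0.007 0.007] [-0.01 -0.07 -3.4 ]
w 0.5902853352942563 t 23.8083
```

```bash
cat >> h.py <<'E'
def place(i):
    n=NEST[i]
    manip.move_straight([*n,.055],rate=.25)
    hit=manip.move_straight([*n,ZG+.0005],rate=.05,threshold=12)
    print("place",hit,manip.get_eef_pos().round(4))
    manip.grip(.9); manip.move_straight([*n,.12],rate=.2)
E
python3 - <<'E'
from h import *
place(0); print(manip.get_time_s()); pick(1); print(manip.get_time_s()); 
im,d=manip.get_image("top"); cv2.imwrite("pics/t2.png",cv2.resize(im[180:310,270:450],None,fx=4,fy=4))
shake(1,2)
E
```

```text
place True [ 0.5377 -0.0776  0.0343]
26.475
pick 1 False 0.5913105160177691 95.10466575622559 [0.5431 0.012  0.0343]
30.1417
0.45 [-0.019  0.005  0.001  0.06 ] se [0.006 0.006 0.005 0.006] [ 0.12  0.   -2.62]
-0.45 [ 0.004  0.013 -0.    -0.049] se [0.007 0.007 0.008 0.007] [-0.07 -0.14 -2.36]
0.45 [-0.006 -0.01   0.006  0.06 ] se [0.006 0.006 0.007 0.006] [-0.15  0.01 -2.57]
-0.45 [ 0.003  0.003  0.    -0.049] se [0.007 0.007 0.006 0.007] [ 0.15  0.04 -2.45]
w 0.5904532734871403 t 36.225
```

View pics/t2.png

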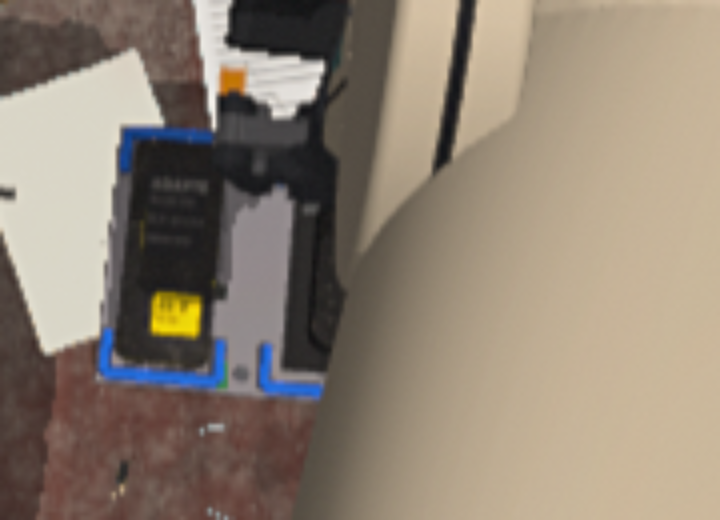

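```bash
python3 - <<'E'
from h import *
place(1); pick(2)
im,d=manip.get_image("wrist"); cv2.imwrite("pics/w3.png",im)
shake(2,2)
E
```

```text
place True [0.5422 0.0122 0.0343]
pick 2 False 0.5852773219695541 95.49959421157837 [0.5491 0.1016 0.0343]
0.45 [-0.003  0.042 -0.009  0.014] se [0.006 0.006 0.008 0.006] [ 0.15 -0.27 -2.82]
-0.45 [ 0.009 -0.05   0.009  0.002] se [0.006 0.008 0.006 0.007] [-0.02  0.21 -2.9 ]
0.45 [ 0.006  0.041 -0.011  0.013] se [0.006 0.008 0.004 0.006] [-0.06  0.05 -2.79]
-0.45 [-0.006 -0.041  0.003  0.003] se [0.006 0.007 0.008 0.007] [-0.05  0.03 -2.85]
w 0.5864801891859949 t 48.6417
```

View pics/w3.png

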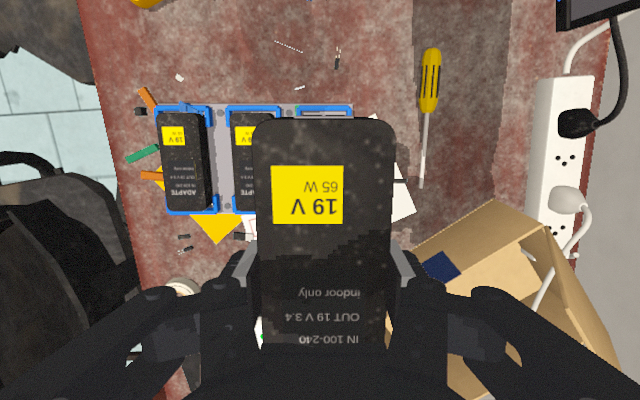

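```bash
python3 - <<'E'
from h import *
yw=np.deg2rad(-6.2); x=np.array([np.cos(yw),np.sin(yw)])
w=np.array([.6795,.032]); t=w-(.0635+.06)*x
manip.goto([*t,.26],R(yaw=yw,flip=1))
manip.move_straight([*t,.135],rate=.12); manip.hold(.3)
print(manip.get_eef_pos().round(4),t.round(4),manip.get_width(),manip.get_time_s())
im,d=manip.get_image("wrist"); cv2.imwrite("pics/w4.png",im)
m=np.zeros(d.shape,bool); m[140:330,275:375]=1
p=pts("wrist",m,d); p=p[abs(p[:,2]-np.median(p[:,2]))<.01]
A=np.c_[p[:,:2],np.ones(len(p))]; print("top",np.median(p[:,2]),"slopes",np.linalg.lstsq(A,p[:,2],rcond=None)[0][:2].round(3))
p=pts("wrist",np.ones(d.shape,bool),d)
q=p[(p[:,2]>.125)&(p[:,2]<.145)&(abs(p[:,1]-t[1])<.045)&(p[:,0]<t[0]-.02)]
print("brick rear",q.min(0).round(4),q.max(0).round(4), cv2.minAreaRect(q[:,:2].astype(np.float32)))
im,d=manip.get_image("side"); cv2.imwrite("pics/s4.png",cv2.resize(im[110:250,220:420],None,fx=4,fy=4))
print(manip.get_time_s())
E
```

```text
[0.5571 0.0453 0.1355] [0.5567 0.0453] 0.5869092066848006 50.5833
top 0.13910203083437767 slopes [ 0.002 -0.004]
brick rear [0.4918 0.0209 0.1252] [0.5367 0.0765 0.1414] ((0.5159307718276978, 0.04907361418008804), (0.05239897221326828, 0.046739764511585236), 84.30372619628906)
50.6833
```

View pics/s4.png

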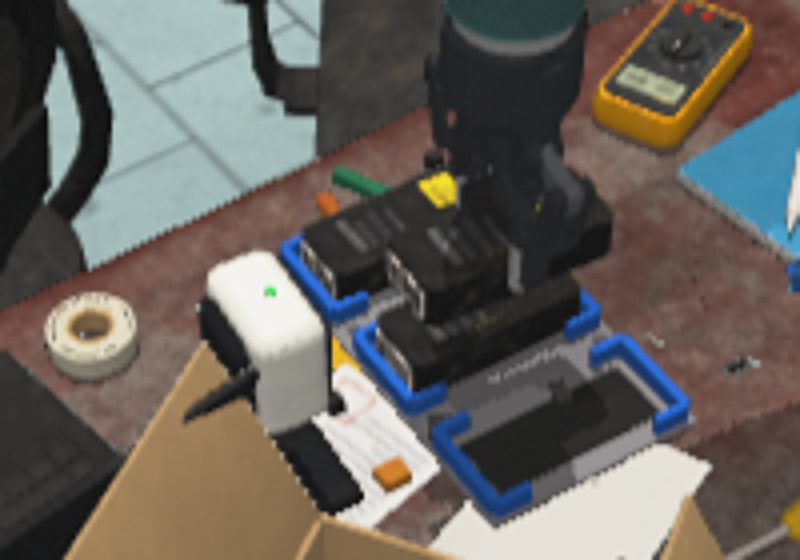

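View pics/w4.png

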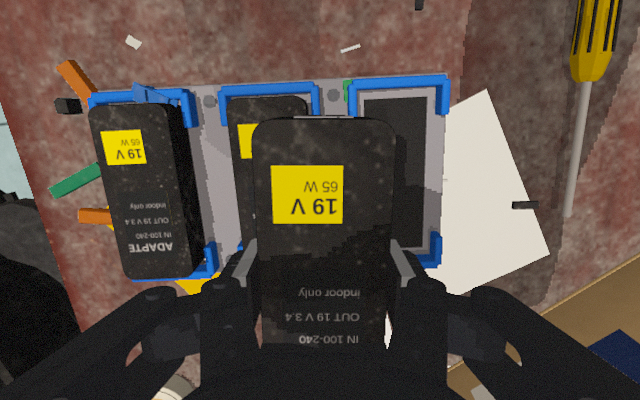

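The held brick is level, square to the scanner and about 6 cm from the window. The two quiet bricks are back in their nests.

```bash
python3 -c "
from rig import manip
print(manip.sign_off())"
```

```text
the job is handed in; nothing more can be done
None
```

The rattling brick was the one from the left (+y) nest: its weight shifted clearly each time I tipped it. I handed in with it held level and square about 6 cm from the scanner window at about 51 s; the two quiet bricks are back in their nests, and I never touched the screwdriver or tape.

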